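# Pop open the instrument case and get the gauge block

### The job

Press gently down on the front of the closed lid of the blue instrument case until its spring catch lets go, and take your hand away so that the lid pops ajar by itself. Then swing the lid up and over until it rests fully open, take the gauge block out and lay it flat, holes up, well on the green mat. Leave the tape roll, the spray bottle and the carton beside it where they are.

Things in the scene. Friction and masses are not known exactly. Their poses are not given: they have to be found in the camera images.
- case: blue instrument case fixed to the bench, 200 (x) x 160 (y) x 65 mm high, walls 6 mm; origin at the centre of its underside, +x from its front to the hinge at the back, z up. Inside, a soft grey bed has its top at z = 26 mm; a black catch housing with a white spring plunger fills the front corner at -y (x below -42, y below -20, top at z = 46 mm). The other inner space is free
- lid (a joint): angle of the flush grey lid: 0 = closed and caught; positive = open; 1.95 = resting on its stop, leaning back. Pressed against a light spring (5 to 10 N at the front) it sinks to a hard stop at -0.045; the catch lets go on the way, between a third and 0.85 of this (it differs), and stays off. When the hand then goes away, the spring plunger lifts the lid to about 0.22 and holds it there
- lid_front (a point): middle of the upper front (free) edge of the lid, moving with it; level with the 65 mm high rim when closed, 8 mm lower at the press stop. x lies in the lid's plane towards the hinge, z out of its upper face. A black rubber press pad reaches from 10 to 40 mm behind it. With the lid ajar, 30 mm of free gap lie between the rim and the lid's underside here
- lid_hinge (a point): middle of the hinge axis, fixed on the case, 62 mm above the bench, 180 mm from the lid's front edge; its y axis is the hinge axis. The lid is a flap 178 mm long, 144 mm wide, 6 mm thick, 150 g. Lifted beyond ajar it swings freely: let go before upright (1.57) it falls back to ajar, beyond it falls on to its stop; fully open its edge stands 230 mm above the bench
- gauge_block: plain light grey metal gauge block with three dark holes in its top, 25 (x) x 75 (y) x 25 mm high, origin at the centre of its underside; it lies on the bed in the case under the closed lid
- mat: green square mat fixed flat on the bench left or right of the case, 110 x 110 x 3 mm, origin at the centre of its underside
- masking_tape: bystander: beige tape roll lying flat, 91 mm across, 24 mm high, origin at the centre of its underside
- lens_cleaner: bystander: blue spray bottle, 47 mm across, 136 mm tall, origin at the centre of its underside
- parts_carton: bystander: brown carton 60 x 86 x 45 mm, origin at the centre of its underside
Not all that is in view belongs to the job. Of the things that look like the mat, the larger one is meant.

How it is judged:
By the outcome, as a careful person would: the job done as asked, in the order asked, and still so for the second after the job is handed in, with the robot touching nothing.
It also fails if it takes over 61 s, if anything falls off the work surface, if the arm or the gripper's body presses on something with over 40 N, if the wrist force passes 120 N, or if a joint passes its speed limit or range.

### The arm

A 6-joint arm with a two-finger parallel gripper is mounted at the origin on a cart in front of the work surface, level with it; the furniture and walls round the work are solid. World frame = base frame: x ahead of the robot, y to its left, z up, the work surface at z = 0. Lengths are in mm, angles in degrees, forces in N, time in s.
With the tool pointing down it reaches from about 300 to 850 mm from the base axis. Payload 4.2 kg.
Tool frame: the origin (TCP) lies on the mounting face of the last link; the fingertips stand 191 mm ahead of it and the grasp point (between the pads) lies 172 mm ahead of it; z points along the fingers, y is the direction in which the jaws open and shut (so a half turn about z gives the same grasp; the last joint's range is limited). The gripper opens to 91 mm and grips with 3 to 60 N. Pads are 32 mm wide; open, the fingers measure 118 mm over their backs; the gripper's body (76 mm by 178 mm) begins 60 mm behind the grasp point.
Start: joints at [-65.89, 18.312, 89.639, -0, 72.044, -1.146], TCP at [245.329, -520.035, 404.776] pointing down, gripper open.
Joint ranges: [-177.97, 177.97], [-48.28, 115.42], [12.27, 149.76], [-77.06, 257.06], [2.81, 150.46], [-146.56, 146.56]. Speed limits (degrees/s): [147.25, 147.25, 180, 180, 180, 180].

### API

Orientations are given as [roll, pitch, yaw] about the fixed x, y, z axes, in that order (R = Rz(yaw) Ry(pitch) Rx(roll)).
In Python, from workcell import env gives the robot as it stands.
- The arm moves only by the shell command python3 -m handwheel 'ROWS' [FORCE]. ROWS is JSON, a list of rows, each an object with "gripper": the opening in per cent of the stroke, from 0 (shut) to 100 (fully open); "travel": the shift along the tool's x, y, z in m, a list of three; "twist": the turn about the tool's z in rad. In form: [{"gripper": gripper, "travel": [x, y, z], "twist": twist}, ...]. A call has 1 to 5 rows; each row shifts and turns the commanded pose from where the row before left it, along the tool's axes as they then stand; what a row does not reach is not made up. A row lasts 1/12 s, in which the tool goes at most 41.7 mm and 7.16 degrees, less where a joint would pass 70% of its speed; a pose out of reach is approached as far as the arm can. A call with a gripper value outside its range is refused whole. The fingers move at their own pace and stop on an object; FORCE is the grip in N (left out, the last holds). Time passes only in rows, so rows that do not move let the fingers close. It gives the time, the measured TCP pose, the force and the opening at its end, in the units of the state.
- env.state(): the state, without advancing time (a new reading comes with each control period).
- env.grab_frame(name): name is "side" or "top" or "wrist"; returns a dict with "frame" (420x560x3 uint8, red, green, blue), "intrinsics" (3x3 intrinsics, pixels), "extrinsics" (4x4, takes a point from camera to world coordinates). Camera axes: x right, y down, z forward; pixel columns grow to the right and rows downward; lengths in mm; the calibration is good to about 2 mm. The wrist camera is an equidistant fisheye: a pixel r from the principal point sees the ray r / f radians off the axis. A picture is of the moment at which its call begins. There is no depth.
- env.job_done(): hands the job in, once; it reports no verdict.
Trained networks look in the newest picture that a camera, given by its name, has taken for a name from the list of things; names that differ only in an ending like _2 or _b are one class to them, and where a whole thing is asked for, a point or a joint stands for the part that bears it (a point fixed in the world has none). Each returns a list of dicts, best first, with "confidence" (0 to 1); they miss things now and then, are a little off and sometimes report something else, mostly with a low value. They report only what shows in the picture. A call takes as long as a camera call. They do not tell look-alikes from the thing itself.
- env.trace(camera, thing): "pixels" (420x560 bool, what is visible of it) and "uv" ([column, row] in pixels, amid what is visible of it).
- env.pinpoint(camera, thing): "uv" ([column, row] in pixels: a listed point, or the origin of a listed thing).
The state is a dict: "time_s": time; "qpos": joint angles; "qvel": joint speeds; "effort": joint torques, N m; "ee_pos": TCP position; "ee_rot": TCP orientation; "force": force on the tool from outside, world axes, zero at the start; "torque": the same for the moment, N m; "gripper_width": finger opening in mm.
Only numpy, scipy, OpenCV 4.12 (cv2) and the standard library are available. Lean on these libraries where they do the work, as an engineer would, in place of code of your own. Each camera call takes 0.05 s, during which the arm holds its last target. There are 200 camera calls.

## Working session

There is one attempt and no reset: what is moved stays moved. The work goes in short steps, Python scripts to look and compute and a shell command to move; the robot and the scene stay as the last step left them, time stands still between calls to the robot, and variables do not carry over. Pictures are saved under pics/ and viewed, about 8 in all and at most 12, crops included, and the job is handed in when it is done.

```bash
ls; mkdir -p pics; cat > h.py <<'E'
from workcell import env
import numpy as np, cv2
from scipy.spatial.transform import Rotation as R
def grab(n,save=None):
    f=env.grab_frame(n)
    if save: cv2.imwrite('pics/'+save,cv2.cvtColor(f['frame'],cv2.COLOR_RGB2BGR))
    return f
def ray(f,uv,n):
    K=np.array(f['intrinsics']);T=np.array(f['extrinsics'])
    x=(uv[0]-K[0,2])/K[0,0];y=(uv[1]-K[1,2])/K[1,1]
    if n=='wrist':
        r=np.hypot(x,y);s=np.sin(r)/max(r,1e-9);d=np.array([x*s,y*s,np.cos(r)])
    else: d=np.array([x,y,1.])
    return T[:3,3],T[:3,:3]@d
def at_z(f,uv,z,n):
    o,d=ray(f,uv,n); return o+d*(z-o[2])/d[2]
def proj(f,P):
    K=np.array(f['intrinsics']);T=np.array(f['extrinsics'])
    c=T[:3,:3].T@(np.array(P,float)-T[:3,3]); return K[:2,:2]@(c[:2]/c[2])+K[:2,2]
E
cat > m.py <<'E'
from h import *
import sys
print(env.state())
fs={}
for n in ['top','side']:
    f=fs[n]=grab(n,n+'0.png'); print(n,np.round(f['extrinsics'],2).tolist(),np.round(f['intrinsics'],1).tolist())
    for t,z in [('case',0),('lid_front',65),('lid_hinge',62),('mat',0),('masking_tape',0),('lens_cleaner',0),('parts_carton',0)]:
        for d in env.pinpoint(n,t)[:3]:
            print(n,t,round(d['confidence'],2),np.round(d['uv'],1),np.round(at_z(f,d['uv'],z,n),1))
    for d in env.trace(n,'mat')[:3]: 
        c=np.argwhere(d['pixels'])[:,::-1].astype(np.float32)
        q=cv2.boxPoints(cv2.minAreaRect(c)); print('mat tr',round(d['confidence'],2),len(c),[np.round(at_z(f,p,3,n)[:2],0).tolist() for p in q])
E
python3 m.py; python3 -c "
import cv2,numpy as np
cv2.imwrite('pics/both.png',cv2.resize(np.vstack([cv2.imread('pics/top0.png'),cv2.imread('pics/side0.png')]),(400,600)))"
```

```text
pics
{'time_s': 0.0, 'qpos': array([-6.58916063e+01,  1.83506876e+01,  8.97062923e+01, -1.81345515e-03,
        7.20433574e+01, -1.14359970e+00]), 'qvel': array([-0.00580986,  0.02235715,  0.02277962,  0.09139306,  0.05323682,
        0.06226599]), 'effort': array([-4.87029960e-03, -4.12470424e+01, -2.31975871e+01,  7.24521093e-02,
        4.57258278e-02, -1.09463044e-04]), 'ee_pos': array([ 245.24350237, -519.88974239,  403.93031635]), 'ee_rot': array([-1.79899648e+02, -2.78757906e-04,  2.52525538e+01]), 'force': array([-0.63515717,  0.35141648,  0.34240106]), 'torque': array([0.05589974, 0.01532433, 0.00511732]), 'gripper_width': 91.41302480405234}
top [[-0.03, -0.99, 0.11, 366.0], [-1.0, 0.03, 0.0, 65.71], [-0.0, -0.11, -0.99, 1596.29], [0.0, 0.0, 0.0, 1.0]] [[521.1, 0.0, 285.7], [0.0, 521.1, 202.5], [0.0, 0.0, 1.0]]
top case 0.95 [315.9 203.4] [536.6 -26.5   0. ]
top case 0.4 [283.  190.1] [580.5  73.8   0. ]
top lid_front 0.79 [283.2 188.5] [576.6  72.8  65. ]
top lid_hinge 0.7 [341.9 209.4] [510.1 -99.2  62. ]
top mat 0.57 [164.8 242.2] [429.2 439.2   0. ]
top mat 0.55 [214.8 2
[... 375 characters left out ...]
 -0.24, 0.37, 28.21], [-0.44, 0.48, -0.76, 1113.52], [0.0, -0.84, -0.54, 807.39], [0.0, 0.0, 0.0, 1.0]] [[507.7, 0.0, 282.5], [0.0, 507.7, 220.7], [0.0, 0.0, 1.0]]
side case 0.8 [297.2 224.3] [535.1 -29.1   0. ]
side lid_front 0.69 [270.9 219.6] [568.5  73.3  65. ]
side mat 0.82 [266.  296.1] [469.8 292.9   0. ]
side mat 0.65 [252.8 340.7] [427.9 434.4   0. ]
side masking_tape 0.68 [346.2 193.9] [ 468.6 -264.1    0. ]
side lens_cleaner 0.76 [210.9 283.6] [613.8 311.9   0. ]
side parts_carton 0.7 [291.5 185.4] [ 651.4 -237.4   -0. ]
mat tr 0.91 1424 [[522.0, 352.0], [566.0, 239.0], [427.0, 227.0], [395.0, 338.0]]
mat tr 0.68 746 [[464.0, 464.0], [484.0, 399.0], [400.0, 396.0], [384.0, 460.0]]
```

View pics/top0.png

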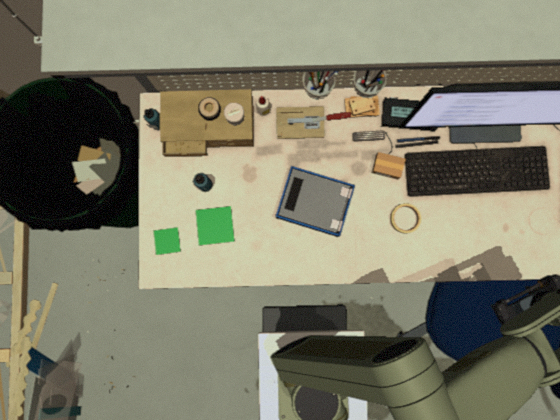

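View pics/side0.png

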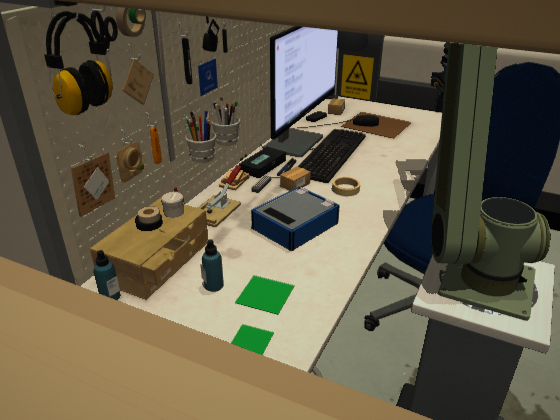

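The top view shows the case at about (316,202), with the pad and front edge on the left at (294,194) and the hinge on the right. The carton is at (389,165), the tape at (404,218) and the bottle at (203,182). In the side view the bottle is at (211,268).

There are two mat candidates: (215,225), which measures 109 mm, and (167,240), which measures 76 mm. The larger one at (215,225) is meant. I'll fit the case and confirm the mat in a crop.

```bash
cat > fit.py <<'E'
from h import *
from scipy.optimize import minimize
def fit(box,thing,x0,cams,sel=lambda l:l[0]):
    obs=[]
    for n in cams:
        f=grab(n); t=env.trace(n,thing)
        if not t: print('none',n); continue
        obs.append((f,sel(t)['pixels'],n))
    def mask(f,p):
        c,s=np.cos(p[2]),np.sin(p[2]); sx,sy,sz=box
        P=[[p[0]+c*a-s*b,p[1]+s*a+c*b,z] for a in(-sx/2,sx/2) for b in(-sy/2,sy/2) for z in(p[3],p[3]+sz)]
        h=cv2.convexHull(np.float32([proj(f,q) for q in P]))
        m=np.zeros((420,560),np.uint8); cv2.fillConvexPoly(m,np.int32(h*256),1,shift=8); return m>0
    def run(o):
        def cost(p):
            p=[p[0],p[1],p[2]/50,x0[3]]; return np.mean([1-(mask(f,p)&m).sum()/(mask(f,p)|m).sum() for f,m,_ in o])
        a=np.array([x0[0],x0[1],x0[2]*50]); 
        for step in(15,4,2): 
            r=minimize(cost,a,method='Nelder-Mead',options=dict(initial_simplex=np.vstack([a,a+np.diag([step]*3)]),xatol=.05,fatol=1e-5)); a=r.x
        return np.round([a[0],a[1],np.degrees(a[2]/50),1-r.fun],3)
    for o in obs: print(thing,o[2],run([o]))
    print(thing,'both',run(obs)); return run(obs)
E
python3 - <<'E'
from fit import *
fit((200,160,65),'case',(540,-27,np.radians(-104),0),['top','side'])
def big(l): return max(l,key=lambda d:d['pixels'].sum())
fit((110,110,3),'mat',(477,288,np.radians(-4),0),['top','side'],big)
im=cv2.imread('pics/top0.png')[150:270,140:440]
cv2.imwrite('pics/crop.png',cv2.resize(im,None,fx=2.6,fy=2.6,interpolation=cv2.INTER_CUBIC))
E
```

```text
case top [ 538.712  -18.719 -109.088    0.958]
case side [ 539.669  -23.268 -108.197    0.963]
case both [ 539.755  -19.551 -108.778    0.959]
mat top [477.144 287.287   7.829   0.954]
mat side [477.131 286.638   2.494   0.922]
mat both [477.2   287.888   5.407   0.934]
```

View pics/crop.png

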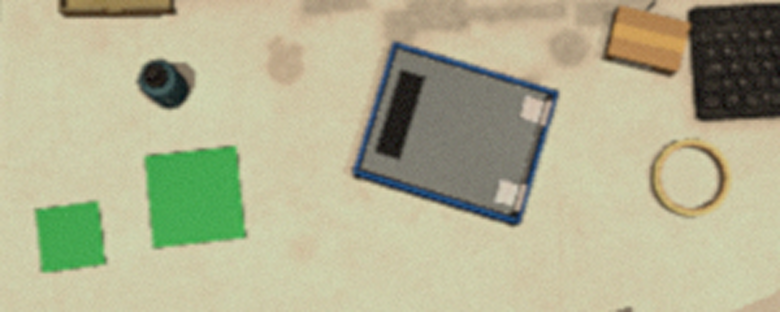

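The crop shows the larger mat at (195,197) in crop pixels. It is clearly bigger than the one at (70,236), so it is the target. The case pad is at (400,114), on the front left. I'm now turning the tool to the case axes, with tool x = −case x, and going above the pad.

```bash
python3 -m handwheel '[{"gripper":0,"travel":[0,0,0],"twist":-0.115},{"gripper":0,"travel":[0,0,0],"twist":-0.115},{"gripper":0,"travel":[0,0,0],"twist":-0.115},{"gripper":0,"travel":[0,0,0],"twist":-0.115},{"gripper":0,"travel":[0,0,0],"twist":-0.115}]' 20
python3 -m handwheel '[{"gripper":0,"travel":[0,0,0],"twist":-0.115},{"gripper":0,"travel":[0,0,0],"twist":-0.115},{"gripper":0,"travel":[0.037,0.007,0.005],"twist":0},{"gripper":0,"travel":[0.037,0.007,0.005],"twist":0},{"gripper":0,"travel":[0.037,0.007,0.005],"twist":0}]'
python3 -m handwheel '[{"gripper":0,"travel":[0.037,0.007,0.005],"twist":0},{"gripper":0,"travel":[0.037,0.007,0.005],"twist":0},{"gripper":0,"travel":[0.037,0.007,0.005],"twist":0},{"gripper":0,"travel":[0.037,0.007,0.005],"twist":0},{"gripper":0,"travel":[0.037,0.007,0.005],"twist":0}]'
python3 -m handwheel '[{"gripper":0,"travel":[0.037,0.007,0.005],"twist":0},{"gripper":0,"travel":[0.037,0.007,0.005],"twist":0},{"gripper":0,"travel":[0.037,0.007,0.005],"twist":0},{"gripper":0,"travel":[0.037,0.007,0.005],"twist":0},{"gripper":0,"travel":[0.037,0.007,0.005],"twist":0}]'
python3 -m handwheel '[{"gripper":0,"travel":[0.030,0.007,0.005],"twist":0},{"gripper":0,"travel":[0.02,0.007,0.005],"twist":0},{"gripper":0,"travel":[0,0,0],"twist":0},{"gripper":0,"travel":[0,0,0],"twist":0}]'
cat > st.py <<'E'
from h import *
s=env.state(); p=s['ee_pos']; c=np.array([539.5,-20.5]); a=np.radians(-108.5)
u=np.array([np.cos(a),np.sin(a)]); v=np.array([-u[1],u[0]])
print('t',round(s['time_s'],2),'case xy of tool',np.round([(p[:2]-c)@u,(p[:2]-c)@v],1),'tip z',round(p[2]-191,1),'pos',np.round(p,1),'rot',np.round(s['ee_rot'],2),'F',np.round(s['force'],1),'w',round(s['gripper_width'],1),'q6',round(s['qpos'][5],1))
E
python3 st.py
```

```text
time_s: 1.72
ee_pos: [245.3, -520.0, 404.8]
ee_rot: [180.0, 0.0, 58.5]
force: [0.1, -0.8, 0.2]
gripper_width: 60.6
time_s: 2.13
ee_pos: [300.9, -420.7, 389.5]
ee_rot: [180.0, 0.0, 71.3]
force: [1.5, 0.1, -0.4]
gripper_width: 27.1
time_s: 2.55
ee_pos: [393.4, -255.7, 364.8]
ee_rot: [180.0, 0.0, 71.4]
force: [1.3, -0.5, 0.2]
gripper_width: 0.3
time_s: 2.97
ee_pos: [485.7, -91.5, 339.8]
ee_rot: [180.0, 0.0, 71.4]
force: [0.8, 0.2, 0.5]
gripper_width: 0.4
time_s: 3.3
ee_pos: [514.7, -49.6, 329.4]
ee_rot: [-180.0, 0.0, 71.5]
force: [1.0, -0.6, -0.0]
gripper_width: 0.5
t 3.3 case xy of tool [ 35.5 -14.3] tip z 138.4 pos [514.7 -49.6 329.4] rot [-1.7995e+02  4.0000e-02  7.1510e+01] F [ 1.  -0.6 -0. ] w 0.5 q6 11.7
```

```bash
python3 -m handwheel '[{"gripper":0,"travel":[0.033,0.005,0.010],"twist":0},{"gripper":0,"travel":[0.033,0.005,0.015],"twist":0},{"gripper":0,"travel":[0.034,0.004,0.020],"twist":0},{"gripper":0,"travel":[0,0,0.020],"twist":0},{"gripper":0,"travel":[0,0,0],"twist":0}]'
python3 st.py; python3 - <<'E'
from h import *
f=grab('wrist','w1.png')
for t in ['lid_front','case']:
    for d in env.pinpoint('wrist',t)[:2]: print(t,d['confidence'],d['uv'],at_z(f,d['uv'],65 if 'lid' in t else 0,'wrist'))
E
```

```text
time_s: 3.72
ee_pos: [558.4, 40.0, 261.5]
ee_rot: [-179.6, 0.2, 71.4]
force: [-1.9, -0.2, -0.1]
gripper_width: 0.5
t 3.72 case xy of tool [-63.4  -1.3] tip z 70.5 pos [558.4  40.  261.5] rot [-179.61    0.19   71.45] F [-1.9 -0.2 -0.1] w 0.5 q6 21.5
lid_front 0.84 [293.2, 204.9] [568.40106927  64.62136076  65.        ]
case 0.76 [291.9, 293.8] [539.28331417 -23.08648808   0.        ]
```

View pics/w1.png

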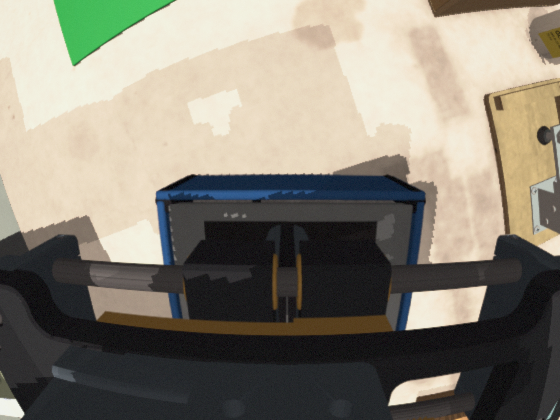

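The wrist view shows the closed fingers centred over the black pad at (295,235). The network puts lid_front at (293,205), which agrees with my fit to within 1 mm. I'm pressing in small steps.

```bash
python3 -m handwheel '[{"gripper":0,"travel":[0,0,0.003],"twist":0},{"gripper":0,"travel":[0,0,0.002],"twist":0},{"gripper":0,"travel":[0,0,0],"twist":0}]'
python3 -m handwheel '[{"gripper":0,"travel":[0,0,0.001],"twist":0},{"gripper":0,"travel":[0,0,0.001],"twist":0},{"gripper":0,"travel":[0,0,0],"twist":0}]'
python3 -m handwheel '[{"gripper":0,"travel":[0,0,0.001],"twist":0},{"gripper":0,"travel":[0,0,0.001],"twist":0},{"gripper":0,"travel":[0,0,0],"twist":0}]'
python3 st.py
```

```text
time_s: 4.12
ee_pos: [559.4, 39.1, 260.4]
ee_rot: [179.9, -0.0, 71.3]
force: [0.2, 0.3, -0.5]
gripper_width: 0.6
time_s: 4.37
ee_pos: [559.5, 39.8, 257.7]
ee_rot: [-180.0, 0.0, 71.4]
force: [-0.0, -0.2, 0.4]
gripper_width: 0.3
time_s: 4.62
ee_pos: [559.7, 40.0, 255.9]
ee_rot: [180.0, 0.0, 71.4]
force: [-1.1, 0.1, 4.5]
gripper_width: 0.7
t 4.62 case xy of tool [-63.7  -0.1] tip z 64.9 pos [559.7  40.  255.9] rot [1.7999e+02 1.0000e-02 7.1390e+01] F [-1.1  0.1  4.5] w 0.7 q6 21.5
```

```bash
python3 -m handwheel '[{"gripper":0,"travel":[0,0,0.001],"twist":0},{"gripper":0,"travel":[0,0,0.001],"twist":0},{"gripper":0,"travel":[0,0,0],"twist":0}]'
python3 -m handwheel '[{"gripper":0,"travel":[0,0,0.001],"twist":0},{"gripper":0,"travel":[0,0,0.001],"twist":0},{"gripper":0,"travel":[0,0,0],"twist":0}]'
python3 -m handwheel '[{"gripper":0,"travel":[0,0,0.001],"twist":0},{"gripper":0,"travel":[0,0,0],"twist":0}]'
```

```text
time_s: 4.87
ee_pos: [559.6, 40.0, 254.2]
ee_rot: [180.0, -0.0, 71.4]
force: [-0.1, 0.5, 4.9]
gripper_width: 0.6
time_s: 5.12
ee_pos: [559.6, 40.0, 252.2]
ee_rot: [180.0, -0.0, 71.4]
force: [-0.5, 1.2, 5.0]
gripper_width: 0.4
time_s: 5.28
ee_pos: [559.6, 40.0, 251.2]
ee_rot: [180.0, -0.0, 71.4]
force: [-1.3, 0.5, 4.3]
gripper_width: 0.1
```

```bash
python3 -m handwheel '[{"gripper":0,"travel":[0,0,0.001],"twist":0},{"gripper":0,"travel":[0,0,0],"twist":0},{"gripper":0,"travel":[0,0,0],"twist":0}]'
python3 -m handwheel '[{"gripper":0,"travel":[0,0,0.0005],"twist":0},{"gripper":0,"travel":[0,0,0],"twist":0},{"gripper":0,"travel":[0,0,0],"twist":0}]'
```

```text
time_s: 5.53
ee_pos: [559.6, 40.0, 250.2]
ee_rot: [180.0, -0.0, 71.4]
force: [-1.4, -0.6, 4.9]
gripper_width: 0.7
time_s: 5.78
ee_pos: [559.6, 39.9, 249.8]
ee_rot: [180.0, -0.0, 71.4]
force: [-1.2, -0.3, 5.8]
gripper_width: 0.3
```

```bash
python3 -m handwheel '[{"gripper":0,"travel":[0,0,-0.03],"twist":0},{"gripper":0,"travel":[0,0,-0.04],"twist":0},{"gripper":0,"travel":[0,0,-0.03],"twist":0},{"gripper":0,"travel":[0.0,0,0],"twist":0},{"gripper":0,"travel":[0.0,0,0],"twist":0}]'
python3 -m handwheel '[{"gripper":0,"travel":[0.035,0,0],"twist":0},{"gripper":0,"travel":[0.035,0,0],"twist":0},{"gripper":0,"travel":[0.002,0,0],"twist":0},{"gripper":0,"travel":[0,0,0],"twist":0}]'
python3 st.py; python3 - <<'E'
from h import *
f=grab('side','s2.png')
for t in ['lid_front']:
  for n in ['side','wrist']:
    if n!='side': f=grab(n)
    for d in env.pinpoint(n,t)[:1]:
        o,r=ray(f,d['uv'],n)
        # intersect with case plane y=0
        a=np.radians(-108.5);u=np.array([np.cos(a),np.sin(a),0]);v=np.array([-u[1],u[0],0]);c=np.array([539.5,-21.5,0])
        k=((c-o)@v)/(r@v); P=o+k*r
        print(n,d['confidence'],d['uv'],'case x,z',(P-c)@u,P[2],'at z101',at_z(f,d['uv'],101,n),'case x',(at_z(f,d['uv'],101,n)-c)@u)
im=cv2.imread('pics/s2.png')[120:300,180:400]; cv2.imwrite('pics/s2c.png',cv2.resize(im,None,fx=3,fy=3))
E
```

```text
time_s: 6.2
ee_pos: [559.9, 40.0, 350.8]
ee_rot: [179.8, -0.1, 71.4]
force: [-1.3, 0.0, -0.2]
gripper_width: 0.6
time_s: 6.53
ee_pos: [582.5, 109.5, 347.0]
ee_rot: [-179.8, 0.1, 71.5]
force: [-0.5, 0.2, -0.1]
gripper_width: 0.2
t 6.53 case xy of tool [-137.    -0.5] tip z 156.0 pos [582.5 109.5 347. ] rot [-1.7982e+02  1.1000e-01  7.1540e+01] F [-0.5  0.2 -0.1] w 0.2 q6 28.0
side 0.63 [272.6, 203.6] case x,z -89.64850602966065 110.72199822717698 at z101 [575.47790329  48.86308773 101.        ] case x -78.1429367872953
```

View pics/s2c.png

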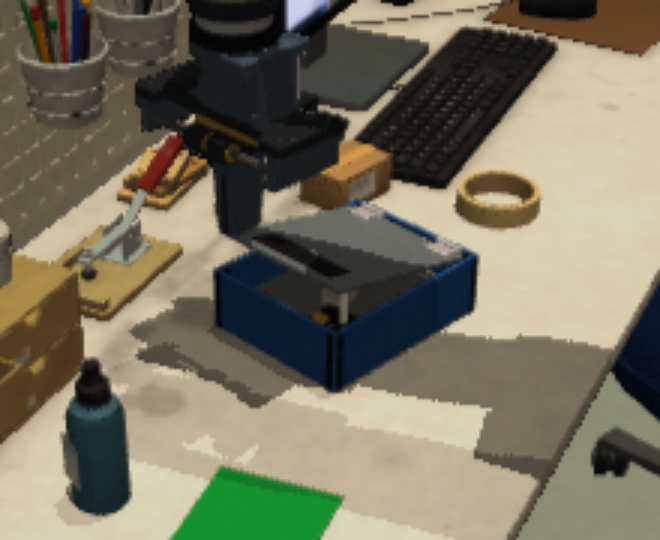

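The crop shows the lid ajar by itself, with the plunger visible under its front at (335,300). I'm lowering the closed fingers in front of the edge and moving in to touch.

```bash
python3 -m handwheel '[{"gripper":0,"travel":[0,0,0.035],"twist":0},{"gripper":0,"travel":[0,0,0.035],"twist":0},{"gripper":0,"travel":[-0.01,0,0.013],"twist":0},{"gripper":0,"travel":[-0.012,0,0],"twist":0},{"gripper":0,"travel":[0,0,0],"twist":0}]'
python3 -m handwheel '[{"gripper":0,"travel":[-0.005,0,0],"twist":0},{"gripper":0,"travel":[-0.004,0,0],"twist":0},{"gripper":0,"travel":[-0.002,0,-0.001],"twist":0},{"gripper":0,"travel":[0,0,0],"twist":0}]'
python3 st.py
```

```text
time_s: 7.15
ee_pos: [574.7, 84.9, 265.8]
ee_rot: [-179.9, 0.1, 71.3]
force: [0.2, -0.5, 0.4]
gripper_width: 0.4
time_s: 7.48
ee_pos: [572.9, 77.4, 269.4]
ee_rot: [179.8, -0.3, 71.3]
force: [2.3, 4.0, 0.9]
gripper_width: 0.3
t 7.48 case xy of tool [-103.5    0.6] tip z 78.4 pos [572.9  77.4 269.4] rot [179.76  -0.27  71.29] F [2.3 4.  0.9] w 0.3 q6 25.1
```

```bash
python3 -m handwheel '[{"gripper":0,"travel":[-0.003,0,-0.006],"twist":0},{"gripper":0,"travel":[-0.004,0,-0.007],"twist":0},{"gripper":0,"travel":[-0.004,0,-0.008],"twist":0},{"gripper":0,"travel":[0,0,0],"twist":0}]'
python3 st.py
python3 - <<'E'
from h import *
f=grab('side','s3.png')
for d in env.pinpoint('side','lid_front')[:1]:
        o,r=ray(f,d['uv'],'side')
        a=np.radians(-108.5);u=np.array([np.cos(a),np.sin(a),0]);v=np.array([-u[1],u[0],0]);c=np.array([539.5,-21.5,0])
        k=((c-o)@v)/(r@v); P=o+k*r
        print(d['confidence'],d['uv'],'case x,z',(P-c)@u,P[2])
im=cv2.imread('pics/s3.png')[120:300,180:400]; cv2.imwrite('pics/s3c.png',cv2.resize(im,None,fx=3,fy=3))
E
```

```text
time_s: 7.82
ee_pos: [570.0, 69.5, 292.8]
ee_rot: [179.6, -0.7, 71.2]
force: [1.9, 16.3, 4.7]
gripper_width: 0.7
t 7.82 case xy of tool [-95.    0.4] tip z 101.8 pos [570.   69.5 292.8] rot [179.63  -0.74  71.2 ] F [ 1.9 16.3  4.7] w 0.7 q6 24.1
0.96 [274.4, 193.9] case x,z -82.63388287932209 137.9329325373493
```

View pics/s3c.png

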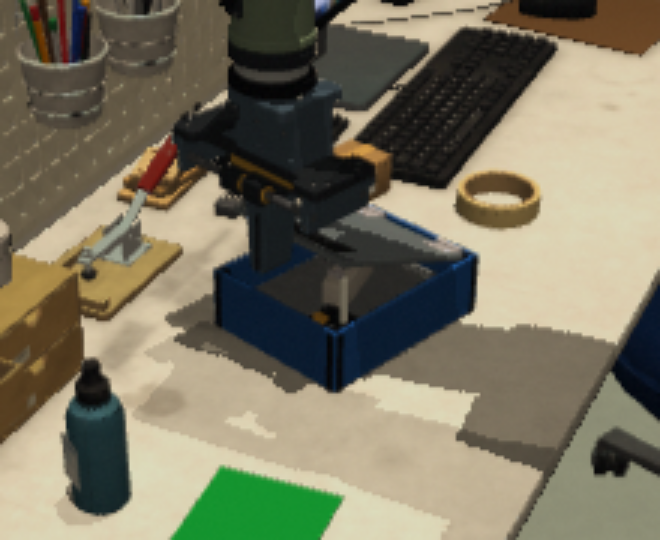

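The crop shows the lid rising on the fingers, with its front edge at about (300,230) and the finger just in front. The push is a bit hard at 16 N, so I'm continuing the arc with more lift.

```bash
python3 -m handwheel '[{"gripper":0,"travel":[-0.003,0,-0.010],"twist":0},{"gripper":0,"travel":[-0.005,0,-0.010],"twist":0},{"gripper":0,"travel":[-0.006,0,-0.010],"twist":0},{"gripper":0,"travel":[0,0,0],"twist":0}]'
python3 -m handwheel '[{"gripper":0,"travel":[-0.007,0,-0.008],"twist":0},{"gripper":0,"travel":[-0.008,0,-0.009],"twist":0},{"gripper":0,"travel":[-0.008,0,-0.008],"twist":0},{"gripper":0,"travel":[0,0,0],"twist":0}]'
python3 st.py
python3 - <<'E'
from h import *
f=grab('side','s4.png')
for d in env.pinpoint('side','lid_front')[:1]:
        o,r=ray(f,d['uv'],'side')
        a=np.radians(-108.5);u=np.array([np.cos(a),np.sin(a),0]);v=np.array([-u[1],u[0],0]);c=np.array([539.5,-21.5,0])
        k=((c-o)@v)/(r@v); P=o+k*r
        print(d['confidence'],d['uv'],'case x,z',(P-c)@u,P[2])
E
```

```text
time_s: 8.25
ee_pos: [565.4, 55.6, 323.7]
ee_rot: [179.5, -0.7, 71.3]
force: [2.4, 13.6, 6.9]
gripper_width: 0.8
time_s: 8.58
ee_pos: [558.1, 32.9, 349.4]
ee_rot: [179.3, -0.5, 71.4]
force: [2.1, 4.1, 3.8]
gripper_width: 0.4
t 8.58 case xy of tool [-56.5   0.7] tip z 158.4 pos [558.1  32.9 349.4] rot [179.34  -0.52  71.37] F [2.1 4.1 3.8] w 0.4 q6 20.6
0.65 [284.3, 168.6] case x,z -45.224533550945814 200.0517640645487
```

```bash
python3 -m handwheel '[{"gripper":0,"travel":[-0.01,0,-0.009],"twist":0},{"gripper":0,"travel":[-0.01,0,-0.008],"twist":0},{"gripper":0,"travel":[-0.01,0,-0.007],"twist":0},{"gripper":0,"travel":[-0.01,0,-0.006],"twist":0},{"gripper":0,"travel":[-0.01,0,-0.006],"twist":0}]'
python3 -m handwheel '[{"gripper":0,"travel":[-0.012,0,-0.005],"twist":0},{"gripper":0,"travel":[-0.012,0,-0.004],"twist":0},{"gripper":0,"travel":[-0.012,0,-0.003],"twist":0},{"gripper":0,"travel":[0,0,0],"twist":0}]'
python3 st.py
python3 - <<'E'
from h import *
f=grab('side','s5.png')
for d in env.pinpoint('side','lid_front')[:1]:
        o,r=ray(f,d['uv'],'side')
        a=np.radians(-108.5);u=np.array([np.cos(a),np.sin(a),0]);v=np.array([-u[1],u[0],0]);c=np.array([539.5,-21.5,0])
        k=((c-o)@v)/(r@v); P=o+k*r
        print(d['confidence'],d['uv'],'case x,z',(P-c)@u,P[2])
E
```

```text
time_s: 9.1
ee_pos: [540.1, -17.3, 379.7]
ee_rot: [-180.0, 0.1, 71.4]
force: [0.2, -0.2, -0.3]
gripper_width: 0.3
time_s: 9.43
ee_pos: [528.5, -52.3, 391.7]
ee_rot: [180.0, 0.1, 71.3]
force: [0.8, -0.4, -0.1]
gripper_width: 0.8
t 9.43 case xy of tool [33.6 -0.3] tip z 200.7 pos [528.5 -52.3 391.7] rot [1.7998e+02 7.0000e-02 7.1250e+01] F [ 0.8 -0.4 -0.1] w 0.8 q6 11.9
0.72 [309.1, 143.7] case x,z 51.16738904322107 241.4343661873702
```

```bash
python3 -m handwheel '[{"gripper":0,"travel":[-0.012,0,-0.002],"twist":0},{"gripper":0,"travel":[-0.012,0,0],"twist":0},{"gripper":0,"travel":[-0.012,0,0],"twist":0},{"gripper":0,"travel":[-0.012,0,0],"twist":0},{"gripper":0,"travel":[-0.01,0,0],"twist":0}]'
python3 -m handwheel '[{"gripper":0,"travel":[-0.008,0,0],"twist":0},{"gripper":0,"travel":[-0.006,0,0],"twist":0},{"gripper":0,"travel":[0,0,0],"twist":0},{"gripper":0,"travel":[0,0,0],"twist":0},{"gripper":0,"travel":[0,0,0],"twist":0}]'
python3 st.py
python3 - <<'E'
from h import *
f=grab('side','s6.png')
for d in env.pinpoint('side','lid_front')[:1]:
        o,r=ray(f,d['uv'],'side')
        a=np.radians(-108.5);u=np.array([np.cos(a),np.sin(a),0]);v=np.array([-u[1],u[0],0]);c=np.array([539.5,-21.5,0])
        k=((c-o)@v)/(r@v); P=o+k*r
        print(d['confidence'],d['uv'],'case x,z',(P-c)@u,P[2])
E
```

```text
time_s: 9.95
ee_pos: [510.1, -106.5, 393.1]
ee_rot: [-180.0, 0.0, 71.4]
force: [0.1, -0.5, -1.2]
gripper_width: 0.5
time_s: 10.37
ee_pos: [506.4, -118.2, 393.2]
ee_rot: [180.0, -0.0, 71.4]
force: [1.2, -0.3, -0.4]
gripper_width: 0.3
t 10.37 case xy of tool [103.1  -0.4] tip z 202.2 pos [ 506.4 -118.2  393.2] rot [ 1.800e+02 -1.000e-02  7.138e+01] F [ 1.2 -0.3 -0.4] w 0.3 q6 4.2
0.82 [332.5, 136.6] case x,z 151.39989806184778 232.0319234008041
```

The lid is on its stop: its edge measures (151, 232), and I expected (157, 230). I'm backing off, opening the gripper and looking into the case.

```bash
python3 -m handwheel '[{"gripper":60,"travel":[0.036,0,-0.01],"twist":0},{"gripper":60,"travel":[0.036,0,-0.015],"twist":0},{"gripper":60,"travel":[0.036,0,-0.015],"twist":0},{"gripper":60,"travel":[0.036,0,-0.015],"twist":0},{"gripper":60,"travel":[0.036,0,-0.015],"twist":0}]'
python3 -m handwheel '[{"gripper":60,"travel":[0.036,0,-0.01],"twist":0},{"gripper":60,"travel":[0.036,0,0],"twist":0},{"gripper":60,"travel":[0,0,0],"twist":0},{"gripper":60,"travel":[0,0,0],"twist":0}]'
python3 st.py
cat > look.py <<'E'
from fit import *
a=np.radians(-108.5);u=np.array([np.cos(a),np.sin(a),0]);v=np.array([-u[1],u[0],0]);c=np.array([539.5,-21,0])
for n in ['wrist','top','side']:
    f=grab(n,n+'7.png')
    for d in env.pinpoint(n,'gauge_block')[:2]:
        P=at_z(f,d['uv'],26,n); print(n,'pin',round(d['confidence'],2),np.round(d['uv']),np.round(P),'case',round((P-c)@u,1),round((P-c)@v,1))
    for d in env.trace(n,'gauge_block')[:2]:
        px=np.argwhere(d['pixels'])[:,::-1].astype(np.float32)
        W=np.float32([at_z(f,p,51,n)[:2] for p in px]); r=cv2.minAreaRect(W)
        q=cv2.boxPoints(r); e=[q[1]-q[0],q[2]-q[1]]; l=max(e,key=np.linalg.norm)
        print(n,'tr',round(d['confidence'],2),len(px),np.round(d['uv']),np.round(r[0],1),'size',np.round(r[1],1),'long axis deg',np.degrees(np.arctan2(l[1],l[0])))
E
python3 look.py
```

```text
time_s: 10.88
ee_pos: [563.9, 54.4, 464.0]
ee_rot: [180.0, -0.0, 71.4]
force: [-0.1, -0.0, 0.2]
gripper_width: 31.3
time_s: 11.22
ee_pos: [586.9, 122.6, 472.6]
ee_rot: [-180.0, 0.0, 71.6]
force: [0.1, 0.2, -0.1]
gripper_width: 54.7
t 11.22 case xy of tool [-150.8   -0.4] tip z 281.6 pos [586.9 122.6 472.6] rot [-1.7996e+02  4.0000e-02  7.1600e+01] F [ 0.1  0.2 -0.1] w 54.7 q6 29.1
wrist pin 0.69 [291. 292.] [541. -35.  26.] case 13.2 5.5
wrist tr 0.66 522 [299. 305.] [546.4 -49.4] size [29.8 51.2] long axis deg -85.65068
top pin 0.48 [319. 198.] [550. -36.  26.] case 10.5 14.3
top tr 0.47 226 [317. 199.] [543.6 -36.4] size [26.9 74. ] long axis deg -86.255615
side pin 0.68 [297. 217.] [535. -27.  26.] case 7.7 -2.7
side tr 0.68 184 [298. 211.] [535.9 -19.1] size [ 36.6 104.7] long axis deg -83.62391
```

View pics/wrist7.png

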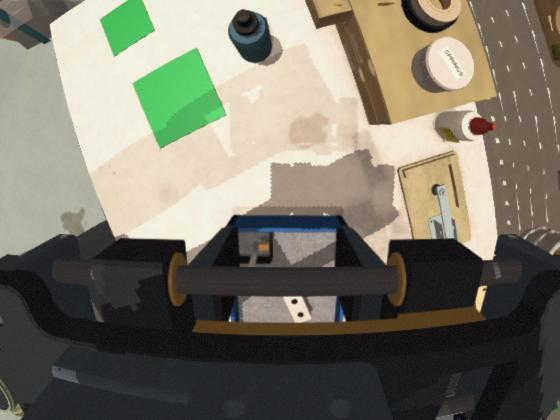

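The wrist view shows the lid out of the way, the catch housing at (255,245) and the block half hidden behind the gripper bar at (297,305). The top-view trace, 27 x 74 mm, matches the block's size. I'm shifting hinge-ward and turning to the block's axis for a clear wrist view.

```bash
python3 -m handwheel '[{"gripper":60,"travel":[-0.038,0,0],"twist":0},{"gripper":60,"travel":[-0.038,0,0],"twist":0},{"gripper":60,"travel":[-0.038,0,0],"twist":0},{"gripper":60,"travel":[-0.038,0,0],"twist":0},{"gripper":60,"travel":[-0.035,0,0],"twist":0}]'
python3 -m handwheel '[{"gripper":60,"travel":[0,0,0],"twist":-0.1},{"gripper":60,"travel":[0,0,0],"twist":-0.1},{"gripper":60,"travel":[0,0,0],"twist":-0.1},{"gripper":60,"travel":[0,0,0],"twist":-0.09},{"gripper":60,"travel":[0,0,0],"twist":0}]'
python3 st.py; python3 look.py
```

```text
time_s: 12.08
ee_pos: [525.8, -58.6, 473.5]
ee_rot: [180.0, 0.0, 71.4]
force: [0.6, -0.2, 0.2]
gripper_width: 54.7
time_s: 12.5
ee_pos: [526.8, -57.2, 473.4]
ee_rot: [180.0, 0.0, 93.8]
force: [-0.2, 0.7, 0.4]
gripper_width: 54.8
t 12.5 case xy of tool [38.8 -0.4] tip z 282.4 pos [526.8 -57.2 473.4] rot [1.7998e+02 1.0000e-02 9.3750e+01] F [-0.2  0.7  0.4] w 54.8 q6 -11.2
wrist pin 0.88 [303. 165.] [546. -34.  26.] case 9.9 10.0
wrist tr 0.7 25226 [285. 174.] [515.3 -89.5] size [363.6 201.3] long axis deg 77.68756
wrist tr 0.6 1177 [302. 168.] [544.1 -37.2] size [24.8 74.6] long axis deg -86.17085
top pin 0.53 [320. 201.] [540. -39.  26.] case 17.0 6.4
top tr 0.49 65 [310. 201.] [541.7 -10.8] size [20.9 24.1] long axis deg -1.7260312
side pin 0.53 [296. 216.] [539. -32.  26.] case 10.4 3.1
side tr 0.69 200 [296. 210.] [535.4 -19.7] size [ 37.6 105.7] long axis deg -83.623924
```

View pics/wrist7.png

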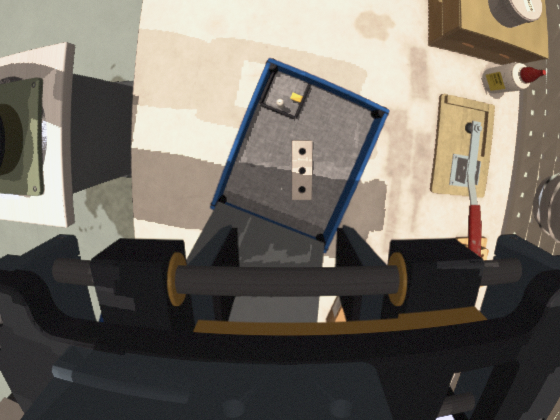

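The wrist view shows the block with its three holes clearly at (302,168), its long axis parallel to the tool's x. The catch housing is at (287,95), well away. The block fit is (544.3, −36.7) with the axis at 93.8°, and the tool yaw is 93.75°. I'm descending.

```bash
python3 -m handwheel '[{"gripper":60,"travel":[0.0097,0.0094,0.02],"twist":0},{"gripper":60,"travel":[0.0097,0.0094,0.035],"twist":0},{"gripper":60,"travel":[0,0,0.038],"twist":0},{"gripper":60,"travel":[0,0,0.038],"twist":0},{"gripper":60,"travel":[0,0,0.038],"twist":0}]'
python3 -m handwheel '[{"gripper":60,"travel":[0,0,0.03],"twist":0},{"gripper":60,"travel":[0,0,0.02],"twist":0},{"gripper":60,"travel":[0,0,0],"twist":0},{"gripper":60,"travel":[0,0,0],"twist":0}]'
python3 st.py
```

```text
time_s: 13.37
ee_pos: [544.4, -35.8, 302.9]
ee_rot: [179.9, 0.0, 93.7]
force: [0.6, 0.4, -0.8]
gripper_width: 54.4
time_s: 13.7
ee_pos: [544.6, -36.1, 253.7]
ee_rot: [-179.9, -0.0, 93.7]
force: [0.4, 0.7, 1.8]
gripper_width: 54.5
t 13.7 case xy of tool [13.2  9.8] tip z 62.7 pos [544.6 -36.1 253.7] rot [-1.7989e+02 -1.0000e-02  9.3720e+01] F [0.4 0.7 1.8] w 54.5 q6 -8.7
```

```bash
python3 -m handwheel '[{"gripper":60,"travel":[0,0,0.014],"twist":0},{"gripper":60,"travel":[0,0,0.012],"twist":0},{"gripper":60,"travel":[0,0,0.006],"twist":0},{"gripper":60,"travel":[0,0,0],"twist":0},{"gripper":60,"travel":[0,0,0],"twist":0}]'
python3 st.py
python3 -m handwheel '[{"gripper":10,"travel":[0,0,0],"twist":0},{"gripper":10,"travel":[0,0,0],"twist":0},{"gripper":10,"travel":[0,0,0],"twist":0},{"gripper":10,"travel":[0,0,0],"twist":0},{"gripper":10,"travel":[0,0,0],"twist":0}]' 25
python3 -m handwheel '[{"gripper":10,"travel":[0,0,0],"twist":0},{"gripper":10,"travel":[0,0,0],"twist":0}]'
```

```text
time_s: 14.12
ee_pos: [545.0, -36.2, 223.5]
ee_rot: [179.9, 0.0, 93.7]
force: [-0.1, -0.2, 0.1]
gripper_width: 54.6
t 14.12 case xy of tool [13.1 10.2] tip z 32.5 pos [545.  -36.2 223.5] rot [1.7988e+02 2.0000e-02 9.3720e+01] F [-0.1 -0.2  0.1] w 54.6 q6 -8.7
time_s: 14.53
ee_pos: [544.5, -36.2, 222.5]
ee_rot: [180.0, 0.0, 93.7]
force: [0.4, -0.3, 2.4]
gripper_width: 24.4
time_s: 14.7
ee_pos: [544.5, -36.2, 222.5]
ee_rot: [180.0, 0.0, 93.7]
force: [-0.2, -0.2, 2.0]
gripper_width: 24.9
```

```bash
python3 -m handwheel '[{"gripper":10,"travel":[0,0,-0.01],"twist":0},{"gripper":10,"travel":[0,0,-0.025],"twist":0},{"gripper":10,"travel":[0,0,-0.03],"twist":0},{"gripper":10,"travel":[0,0,-0.03],"twist":0},{"gripper":10,"travel":[0,0,-0.02],"twist":0}]'
python3 -m handwheel '[{"gripper":10,"travel":[0.036,-0.005,0],"twist":0},{"gripper":10,"travel":[0.036,-0.005,0],"twist":0},{"gripper":10,"travel":[0.036,-0.005,0],"twist":0},{"gripper":10,"travel":[0.036,-0.005,0],"twist":0},{"gripper":10,"travel":[0.036,-0.005,0],"twist":0}]'
python3 -m handwheel '[{"gripper":10,"travel":[0.036,-0.005,0],"twist":0},{"gripper":10,"travel":[0.036,-0.005,0.01],"twist":0},{"gripper":10,"travel":[0.036,-0.005,0.02],"twist":0},{"gripper":10,"travel":[0.036,-0.005,0.02],"twist":0},{"gripper":10,"travel":[0,0,0],"twist":0}]'
python3 -m handwheel '[{"gripper":10,"travel":[0,0,0],"twist":0}]'
python3 st.py
```

```text
time_s: 15.12
ee_pos: [544.6, -36.1, 340.1]
ee_rot: [179.8, 0.0, 93.7]
force: [0.5, 0.1, -3.0]
gripper_width: 24.7
time_s: 15.53
ee_pos: [507.0, 143.2, 337.4]
ee_rot: [-180.0, 0.0, 93.7]
force: [-0.4, -1.1, -2.8]
gripper_width: 24.7
time_s: 15.95
ee_pos: [476.1, 288.7, 283.7]
ee_rot: [-179.6, -0.0, 94.0]
force: [-0.2, -1.8, -2.0]
gripper_width: 24.7
time_s: 16.03
ee_pos: [477.5, 285.6, 285.8]
ee_rot: [-179.8, 0.1, 93.9]
force: [0.2, 0.3, -3.2]
gripper_width: 24.6
t 16.03 case xy of tool [-270.6 -155.9] tip z 94.8 pos [477.5 285.6 285.8] rot [-1.7981e+02  1.1000e-01  9.3940e+01] F [ 0.2  0.3 -3.2] w 24.6 q6 25.8
```

```bash
python3 -m handwheel '[{"gripper":10,"travel":[0.001,0,0.025],"twist":0},{"gripper":10,"travel":[0,0,0.025],"twist":0},{"gripper":10,"travel":[0,0,0.018],"twist":0},{"gripper":10,"travel":[0,0,0.009],"twist":0},{"gripper":10,"travel":[0,0,0],"twist":0}]'
python3 -m handwheel '[{"gripper":10,"travel":[0,0,0],"twist":0},{"gripper":10,"travel":[0,0,0],"twist":0}]'
python3 st.py
```

```text
time_s: 16.45
ee_pos: [478.4, 283.9, 209.0]
ee_rot: [-179.8, 0.1, 93.6]
force: [-0.3, -0.2, -2.3]
gripper_width: 24.9
time_s: 16.62
ee_pos: [479.4, 285.1, 211.7]
ee_rot: [179.8, -0.1, 93.7]
force: [0.2, 0.4, -3.4]
gripper_width: 25.0
t 16.62 case xy of tool [-270.7 -154. ] tip z 20.7 pos [479.4 285.1 211.7] rot [ 1.7985e+02 -7.0000e-02  9.3680e+01] F [ 0.2  0.4 -3.4] w 25.0 q6 25.9
```

```bash
python3 -m handwheel '[{"gripper":10,"travel":[0.002,-0.001,0.004],"twist":0},{"gripper":10,"travel":[0,0,0.003],"twist":0},{"gripper":10,"travel":[0,0,0.002],"twist":0},{"gripper":10,"travel":[0,0,0],"twist":0},{"gripper":10,"travel":[0,0,0],"twist":0}]'
python3 -m handwheel '[{"gripper":10,"travel":[0,0,0.001],"twist":0},{"gripper":10,"travel":[0,0,0.001],"twist":0},{"gripper":10,"travel":[0,0,0],"twist":0},{"gripper":10,"travel":[0,0,0],"twist":0}]'
python3 st.py
```

```text
time_s: 17.03
ee_pos: [477.3, 287.2, 201.2]
ee_rot: [-180.0, 0.0, 93.7]
force: [0.4, 0.5, -2.4]
gripper_width: 25.0
time_s: 17.37
ee_pos: [477.5, 287.2, 199.5]
ee_rot: [180.0, -0.0, 93.7]
force: [-0.7, 0.2, 0.6]
gripper_width: 25.0
t 17.37 case xy of tool [-272.2 -156.5] tip z 8.5 pos [477.5 287.2 199.5] rot [ 1.7997e+02 -1.0000e-02  9.3720e+01] F [-0.7  0.2  0.6] w 25.0 q6 26.1
```

Touchdown is at the expected height, with the weight taken. I'm releasing and going straight up, then looking.

```bash
python3 -m handwheel '[{"gripper":60,"travel":[0,0,0],"twist":0},{"gripper":60,"travel":[0,0,0],"twist":0},{"gripper":60,"travel":[0,0,0],"twist":0},{"gripper":60,"travel":[0,0,0],"twist":0},{"gripper":60,"travel":[0,0,0],"twist":0}]'
python3 -m handwheel '[{"gripper":60,"travel":[0,0,-0.02],"twist":0},{"gripper":60,"travel":[0,0,-0.035],"twist":0},{"gripper":60,"travel":[0,0,-0.038],"twist":0},{"gripper":60,"travel":[0,0,-0.038],"twist":0},{"gripper":60,"travel":[0,0,-0.038],"twist":0}]'
python3 -m handwheel '[{"gripper":60,"travel":[-0.03,0,-0.02],"twist":0},{"gripper":60,"travel":[-0.035,0,-0.02],"twist":0},{"gripper":60,"travel":[0,0,0],"twist":0},{"gripper":60,"travel":[0,0,0],"twist":0},{"gripper":60,"travel":[0,0,0],"twist":0}]'
python3 st.py
python3 - <<'E'
from fit import *
f=grab('wrist','w9.png')
for t,z in [('gauge_block',3),('mat',0),('lens_cleaner',0)]:
    for d in env.pinpoint('wrist',t)[:2]: print(t,round(d['confidence'],2),np.round(d['uv']),np.round(at_z(f,d['uv'],z,'wrist'),1))
fs=grab('side','s9.png')
for t,z in [('masking_tape',0),('lens_cleaner',0),('parts_carton',0)]:
    for d in env.pinpoint('side',t)[:1]: print(t,round(d['confidence'],2),np.round(d['uv'],1),np.round(at_z(fs,d['uv'],z,'side'),1))
for d in env.pinpoint('side','lid_front')[:1]: print('lid_front',d)
cv2.imwrite('pics/fin.png',np.hstack([cv2.resize(cv2.imread('pics/w9.png'),(400,300)),cv2.resize(cv2.imread('pics/s9.png'),(400,300))]))
E
```

```text
time_s: 17.78
ee_pos: [477.4, 287.2, 199.3]
ee_rot: [180.0, 0.0, 93.7]
force: [-0.1, 0.4, 0.2]
gripper_width: 53.2
time_s: 18.2
ee_pos: [477.1, 287.0, 370.0]
ee_rot: [-180.0, 0.0, 93.7]
force: [0.9, 0.9, 0.3]
gripper_width: 55.2
time_s: 18.62
ee_pos: [481.4, 222.3, 407.7]
ee_rot: [-180.0, -0.0, 93.7]
force: [-0.1, -0.6, -0.4]
gripper_width: 54.6
t 18.62 case xy of tool [-211.8 -132.2] tip z 216.7 pos [481.4 222.3 407.7] rot [-1.7996e+02 -2.0000e-02  9.3680e+01] F [-0.1 -0.6 -0.4] w 54.6 q6 19.8
gauge_block 0.59 [289. 132.] [479.1 288.7   3. ]
mat 0.72 [261.  14.] [436.  434.1   0. ]
mat 0.58 [287. 135.] [476.5 285.1   0. ]
lens_cleaner 0.86 [390. 119.] [600.2 315.4   0. ]
masking_tape 0.67 [347.5 192.6] [ 467.8 -274.1    0. ]
lens_cleaner 0.92 [212.1 282.5] [613.5 307.   -0. ]
parts_carton 0.54 [292.8 181.5] [ 659.2 -264.2    0. ]
lid_front {'uv': [331.5, 135.4], 'confidence': 0.93}
```

View pics/fin.png

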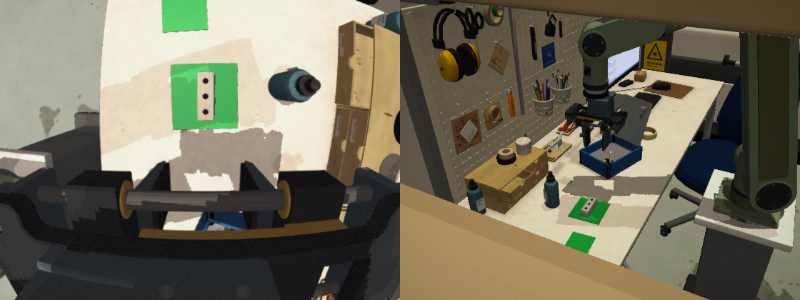

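The picture shows the block holes-up in the middle of the larger mat at (205,95), with the lid leaning back open and the bottle standing. The carton estimate has moved, and the open lid hides part of the carton from the side view. I'm checking the carton, tape and bottle in the top view, then handing in.

```bash
python3 - <<'E'
from h import *
grab('top','t9.png'); a=cv2.imread('pics/top0.png').astype(int); b=cv2.imread('pics/t9.png').astype(int)
for n,(x,y) in dict(carton=(389,165),tape=(404,218),bottle=(203,182)).items():
    s=np.s_[y-18:y+18,x-18:x+18]; print(n,'mean abs diff',abs(a[s]-b[s]).mean().round(1),cv2.phaseCorrelate(a[s].mean(2),b[s].mean(2)))
c=np.hstack([x.astype(np.uint8)[140:245,170:440] for x in(a,b)]); cv2.imwrite('pics/cmp.png',cv2.resize(c,(800,156)))
E
```

```text
carton mean abs diff 9.1 ((-0.047097400780803156, -0.00884561825121466), 1.027448624459621)
tape mean abs diff 10.9 ((0.05799634309898849, -0.11245421055705762), 0.8908748117213127)
bottle mean abs diff 37.5 ((-0.8272659810884733, -0.15603705691841085), 0.5040465943081046)
```

View pics/cmp.png

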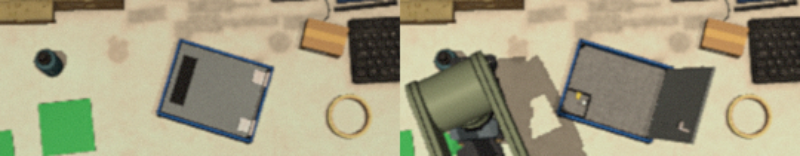

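The carton and tape have not shifted. The bottle is partly hidden by the arm in the top view, but the side view has it at the same pixel within 1.5 px. Handing in.

```bash
python3 -c "
from workcell import env
print(env.job_done())"
```

```text
the job is handed in; nothing more can be done
None
```

The job is done and handed in at about 19 s of the 61 s allowed; the hand-in gave no verdict.

- **Lid:** I pressed the pad about 7 mm with roughly 5–6 N. When I took the hand away the lid popped ajar by itself. I then swung it up and over with the closed fingers. Its edge measured 151 mm back and 232 mm up, against about 157 and 230 expected on the stop.
- **Gauge block:** I gripped it across its 25 mm width and set it down on the larger mat, holes up. The last wrist picture puts it within about 5 mm of the mat's centre.
- **Forces and contact:** The highest force I read was about 17 N, while lifting the lid. The open hand was about 200 mm above the bench at the end, touching nothing.
- **Bystanders:** The tape roll and carton show less than 0.2 px of shift in the top view. The arm hid part of the bottle there (0.8 px shift, weak match), but the side view has it within 1.5 px of where it started.
- **Checks that disagreed:** The final side-view network position for the carton was about 28 mm off, probably because the open lid covers part of it. The top view contradicts any movement.

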